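Clamp a coated test panel in the polishing holder with its wing nut

ROBOT

A 7-joint arm with a two-finger parallel gripper is mounted at the origin on a cart in front of the work surface, level with it; the furniture and walls round the work are solid. World frame = base frame: x ahead of the robot, y to its left, z up, the work surface at z = 0. Lengths are in m, angles in rad, forces in N, time in s.
With the tool pointing down it reaches from about 0.425 to 0.925 m from the base axis. Payload 6.8 kg.
Tool frame: the origin (TCP) lies on the mounting face of the last link; the fingertips stand 173 mm ahead of it and the grasp point (between the pads) lies 155 mm ahead of it; z points along the fingers, y is the line along which they close (so a half turn about z gives the same grasp; the last joint's range is limited). The gripper opens to 85 mm and grips with 20 to 120 N. Pads are 22 mm wide; open, the fingers measure 114 mm over their backs; the gripper's body (76 mm by 85 mm) begins 54 mm behind the grasp point. The pads swing forward as they close: fully open they stand 13 mm farther back than shut.
Start: joints at [-1.416, 0.477, 0.022, 1.555, -0.011, 1.109, -0.083], TCP at [0.175, 0.652, 0.405] pointing down, gripper open.
Joint ranges: [-2.96, 2.96], [-0.34, 2.1], [-1.41, 1.46], [0.24, 2.44], [-1.37, 4.51], [0.17, 1.92], [-2.96, 2.96]. Speed limits (rad/s): [2.39, 2.39, 3.14, 3.14, 3.14, 3.14, 3.14].

INTERFACE

Orientations are given as a rotation vector (axis times angle).
In Python, from bench import r gives the robot as it stands.
- The arm moves only by the tool carry_out, never from a script. Its argument "moves" is a list of rows, each a list of 5 numbers: the shift along the tool's x, y, z in m, then the turn about the tool's z in rad, then the finger opening in m, from 0 to 0.0854. In form: [[dx, dy, dz, roll, claw], ...]. A call has exactly 8 rows; each row is the pose to reach, as a shift and turn from the pose commanded when the call began, along the tool's axes at that moment; what a row does not reach only later rows make up. A row lasts 1/10 s, in which the tool goes at most 50 mm and 8.59 degrees, less where a joint would pass 70% of its speed; a pose out of reach is approached as far as the arm can. A call with a gripper value outside its range is refused whole. The fingers move at their own pace and stop on an object; "force" is the grip in N (left out, the last holds). Time passes only in rows, so rows that repeat a pose let the fingers close, or fill a call up. It gives the time, the measured TCP pose, the force, the opening and the grip force at its end, in the units of the state.
- r.get_obs(): the state, without advancing time (a new reading comes with each control period).
- r.grab_frame(name): name is "side" or "top"; returns the picture (480x640x3 uint8, red, green, blue); there is no depth.
- r.calibration(name): a dict with "fx", "fy", "cx", "cy" (pixels), "k1" (the pictures are not rectified: a ray, as slopes to the right and down, at radius r is drawn at 1 + k1 r^2 times it, then the intrinsics apply), "rvec" (rotation vector, rad) and "tvec" (3), from world to camera coordinates, as OpenCV has them. Camera axes: x right, y down, z forward; pixel columns grow to the right and rows downward; lengths in m; the calibration is good to about 2 mm. A picture is of the moment at which its call begins. calibration takes no time and is no camera call.
- r.hand_in(): hands the job in; it is judged then, once.
The state is a dict: "clock": time; "joints": joint angles; "qvel": joint speeds; "tau": joint torques, N m; "tcp_pos": TCP position; "orientation": TCP orientation; "contact_force": force on the tool from outside, world axes, zero at the start; "moment": the same for the moment, N m; "grip_width": finger opening in m; "gripper_force": force on a finger pad.
Only numpy, scipy, OpenCV 4.12 (cv2) and the standard library are available. Lean on these libraries where they do the work, as an engineer would, in place of code of your own. Each camera call takes 0.05 s, during which the arm holds its last target. There are 200 camera calls.

TASK

Get the white test panel ready for a polishing trial: push it along its holder until it is fully home against the back stop, swing the clamp strap clockwise over it until the strap rests on its stop pin, then tighten the loose wing nut by pushing its wings round clockwise, stroke after stroke, until it will turn no further and the strap's rubber foot holds the panel down. Do it all by pushing with the fingertips: do not pinch the wing nut or the strap, do not lift the panel, and leave the gauge, torch, wax tin and pad knob where they are.

Things in the scene. Friction and masses are not known exactly. Their poses are not given: they have to be found in the camera images.
- holder: Fixed panel holder: grey metal bed 200 (x) x 130 (y) mm, upper face 15 mm above the table. Origin: centre of its underside; +x runs from its open front (robot's side) to the stud, z up, right is -y. Dark side rails guide the panel: inner faces at y = +-39 mm, from x = -100 to +12 mm; they and their screw heads reach 23.5 mm above the table.
- back_stop (a point): Middle of the dark back stop's front face, at the bed's surface: x = +12, y = 0 in the holder's frame. The stop is 76 mm wide; its screw heads reach 24.5 mm above the table. The strap's steel stop pin stands on it at x = +19, y = +17 mm and reaches 38 mm above the table.
- stud_axis (a point): Foot of the upright threaded stud on which strap and wing nut turn, at the bed's surface: x = +52, y = 0 in the holder's frame. The stud is 13 mm thick and its top is 71 mm above the table.
- panel: Loose white test panel 127 (x) x 76 (y) x 4 mm, 0.15 kg, bare metal at its front end, flat on the bed between the rails (1 mm play each side), 15 to 30 mm short of the back stop. Origin: centre of its underside; its x points to the stop. Fully home its origin is at x = -51.5 mm of the holder and its front edge still juts 15 mm beyond the bed's front end, so that fingertips below its upper face can push that edge.
- strap (a joint): Angle of the steel clamp strap about the stud, rad: 0 = pointing to the holder's right (-y), growing clockwise seen from above, 1.571 = pointing to its front (-x) over the panel, on the stop pin. Starts at 0 to 0.5; slight friction (under 1 N at its end), stays where left. 26 mm wide, 8 mm thick, reaches 68 mm from the stud's axis (round end); 23 mm tail on the other side.
- strap_tip (a point): Point on the strap's upper face, 58 mm from the stud's axis, above the rubber foot. 40.7 mm above the table at nut = 0; the strap sinks with the nut, 0.64 mm per rad.
- nut (a joint): Turn of the brass wing nut, rad: grows clockwise seen from above (tightening), starts at 1 to 4.1, 12.0 = tight against its stop. 4 mm per turn; a spring keeps the strap up against it. Turns easily (about 1 N at a wing), stays where left. At q its wings lie at angles -q and pi - q from the holder's +x (anticlockwise positive). From about 9 on the foot presses on the panel, about 10 N at 12.
- nut_centre (a point): Point on the nut's axis at mid-height of the wings, 63.7 mm above the table at nut = 0, 0.64 mm lower per rad. The wings are upright round ears 26 mm across and 7 mm thick, centred 23 mm from the axis at this height (36 mm from the axis to their ends). The nut's conical body, 23 to 31 mm thick, ends 7 mm below this point; between the wings only the stud stands higher.
- foot: Rubber foot under the strap's end, 18 mm across, 8 mm high, 58 mm from the stud's axis, sprung by 2 mm. Origin: centre of its upper face.
- nut_push_faces: The two wing faces that one pushes on to tighten (the anticlockwise side of each wing). Origin: on the nut's axis at the nut's underside.
- nut_back_faces: The two opposite wing faces (clockwise side of each wing). Pressing on both kinds at once means pinching the nut. Origin: as above.
- strap_push_edge: The strap's long edge that one pushes on to swing it in (anticlockwise side). Origin: on the stud's axis at the strap's upper face.
- strap_far_edge: The strap's other long edge (clockwise side), which meets the stop pin. Pressing on both edges at once means pinching the strap. Origin: as above.
- gauge: Bystander: yellow coating gauge 122 x 58 x 29 mm, left of the holder. Origin: centre of its underside.
- torch: Bystander: dark torch 122 mm long, 28 mm thick, lying right of the holder. Origin: centre of its underside.
- tin: Bystander: round wax tin, 67 mm across, 25 mm high, left of the holder. Origin: centre of its underside.
- pad_knob: Bystander: black hand pad holder with fluted knob, 48 mm across, 55 mm high, right of the holder. Origin: centre of its underside.
Mind the look-alikes: they are no part of the job. Several things have the shape of the panel; the one meant has the colours described above.

How it is judged:
At the end, for the whole second after the job is handed in: The panel is home (its back edge within 2.5 mm of the back stop), the strap is swung in onto its pin (within 5 degrees), the wing nut is turned to its stop (within about 0.4 rad), the strap's foot bears on the panel with more than 4 N, and everything is at rest (x of panel in the frame of holder above -0.054 m and value of joint strap above 1.48 rad and value of joint nut above 11.6 rad and contact force between foot and panel above 4 N and linear speed of panel below 0.01 m/s and velocity of joint nut below 0.05 rad/s); the robot touches nothing.
It fails at once if the panel is lifted off the bed (more than 6 mm) or tipped (more than 8 degrees) (height (world z) of panel above 0.021 m or angle between panel's own z axis and vertical above 0.14 rad).
It fails at once if the wing nut is pinched: the fingers press on both sides of its wings at once (contact force between the fingers and nut_push_faces above 1 N and contact force between the fingers and nut_back_faces above 1 N).
It fails at once if the strap is pinched: the fingers press on both of its edges at once (contact force between the fingers and strap_push_edge above 1 N and contact force between the fingers and strap_far_edge above 1 N).
It fails at once if the gauge, torch, wax tin or pad knob is moved by more than 20 mm (distance of any of gauge, torch, tin, pad_knob from where it was at the start of the episode above 0.02 m).
It also fails if it takes over 72 s, if anything falls off the work surface, if the arm or the gripper's body presses on something with over 40 N, if the wrist force passes 120 N, or if a joint passes its speed limit or range.

## Working session

There is one attempt and no reset: what is moved stays moved. The work goes in short steps, Python scripts to look and compute and a tool call to move; the robot and the scene stay as the last step left them, time stands still between calls to the robot, and variables do not carry over. Pictures are saved under pics/ and viewed, at most 10 in all, crops included, and the job is handed in when it is done.

Besides the shell and the picture viewer there is one more tool, called after ">>>" as name(argument=value, ...) on one line, values as JSON. carry_out: Moves the arm, as the interface text tells. Its arguments: {"type":"object","properties":{"moves":{"type":"array","items":{"type":"array","items":{"type":"number"}}},"force":{"type":"number"}},"required":["moves"]}

```bash
mkdir -p pics
python3 - <<'E'
from bench import r
import cv2
for n in("side","top"):
    cv2.imwrite(f"pics/{n}0.png",r.grab_frame(n)[:,:,::-1]); print(n,r.calibration(n))
o=r.get_obs();print({k:o[k] for k in("clock","tcp_pos","orientation","contact_force","grip_width")})
E
```

```text
side {'fx': 492.2186847533478, 'fy': 492.2186847533478, 'cx': 318.090304733226, 'cy': 243.05182441487722, 'k1': -0.04537137042331019, 'rvec': array([ 0.65198357, -2.63647826,  1.15927693]), 'tvec': array([0.53804897, 0.26016178, 0.7553122 ])}
top {'fx': 611.9578586275285, 'fy': 611.9578586275285, 'cx': 323.7369510607618, 'cy': 234.08586148075892, 'k1': -0.029396198786675112, 'rvec': array([ 2.12442397, -2.13981818,  0.1622844 ]), 'tvec': array([0.01321727, 0.64065332, 1.42758871])}
{'clock': 0.1, 'tcp_pos': array([0.17530185, 0.651594  , 0.40382794]), 'orientation': array([-4.11670900e-01, -3.11438315e+00,  2.51931067e-03]), 'contact_force': array([-0.27011995, -0.94808244, -0.11969746]), 'grip_width': 0.0851411617555973}
```

View pics/top0.png

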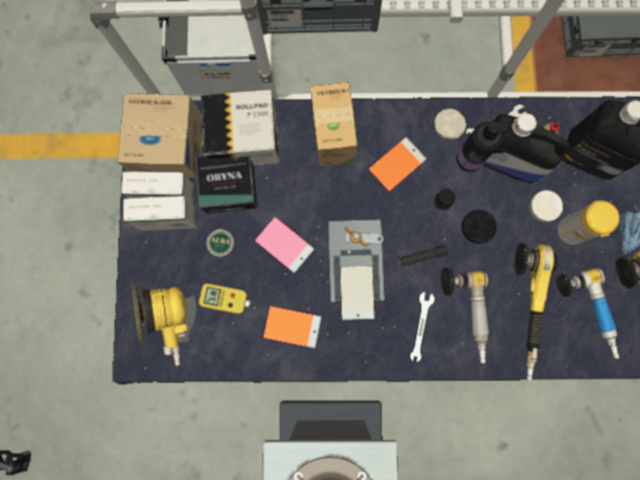

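View pics/side0.png

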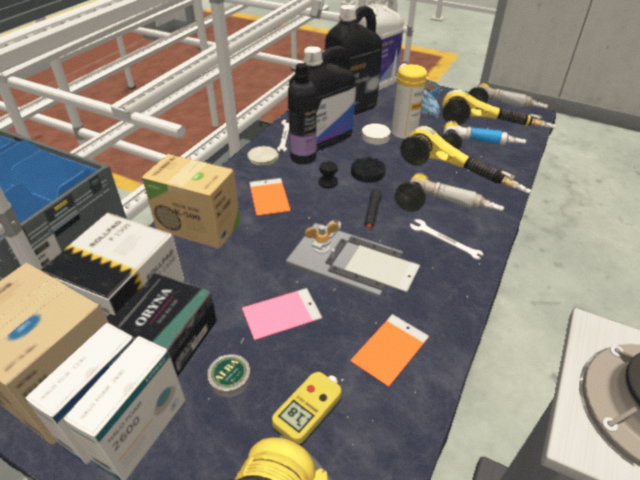

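The top view shows the holder at about (356,262), with the white panel at (357,290), the nut at (355,236) and the strap pointing right to (378,238). Panel look-alikes are pink (285,244), orange (397,163) and orange (292,327). The only white one lies in the holder at top (357,290) / side (375,264), so I choose that one. I'll check it in a close crop.

```bash
cat > h.py <<'E'
import numpy as np, cv2
from bench import r
from scipy.spatial.transform import Rotation as R
C={n:r.calibration(n) for n in("side","top")}
def ray(n,p):
    c=C[n]; d=np.array([(p[0]-c["cx"])/c["fx"],(p[1]-c["cy"])/c["fy"]]); u=d.copy()
    for _ in range(20): u=d/(1+c["k1"]*(u@u))
    M=R.from_rotvec(c["rvec"]).as_matrix()
    return -M.T@c["tvec"], M.T@np.array([u[0],u[1],1])
def onz(n,p,z):
    o,d=ray(n,p); return o+d*(z-o[2])/d[2]
def tri(ps,pt):
    (a,u),(b,v)=ray("side",ps),ray("top",pt)
    s=np.linalg.lstsq(np.c_[u,-v],b-a,rcond=None)[0]
    return (a+u*s[0]+b+v*s[1])/2, np.linalg.norm(a+u*s[0]-b-v*s[1])
def pix(n,P):
    c=C[n]; q=R.from_rotvec(c["rvec"]).apply(P)+c["tvec"]; u=q[:2]/q[2]; u=u*(1+c["k1"]*(u@u))
    return u*c["fx"]+[c["cx"],c["cy"]]
E
python3 - <<'E'
from h import *
t=cv2.imread("pics/top0.png")[212:327,318:398]; s=cv2.imread("pics/side0.png")[212:297,280:425]
t=cv2.resize(t,None,fx=5,fy=5,interpolation=cv2.INTER_CUBIC); s=cv2.resize(s,None,fx=2.7,fy=2.7,interpolation=cv2.INTER_CUBIC)
im=np.zeros((575,795,3),np.uint8); im[:575,:400]=t; im[:s.shape[0],402:402+s.shape[1]]=s[:,:393]
cv2.imwrite("pics/c1.png",im)
E
```

```text
(no output)
```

View pics/c1.png

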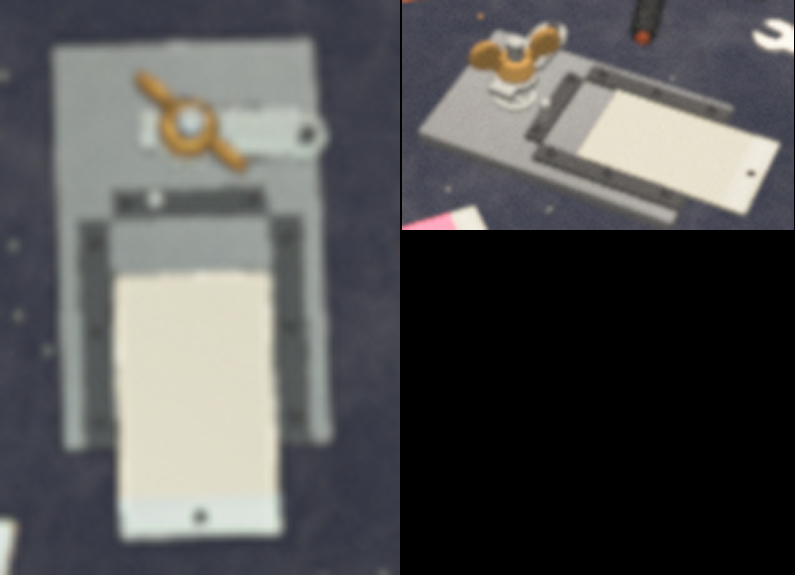

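The crop confirms the choice: a cream-white panel with a bare front end, about 60 crop px short of the back stop. The wings run upper-left to lower-right, the strap points right, and the pin is at (155,200).

```bash
cat > m1.py <<'E'
from h import *
T=lambda x,y:((x+.5)/5-.5+318,(y+.5)/5-.5+212)
S=lambda x,y:((x-402+.5)/2.7-.5+280,(y+.5)/2.7-.5+212)
bed=[onz("top",T(*p),.015) for p in[(53,45),(313,39),(331,440),(66,449)]]
pan=[onz("top",T(*p),.019) for p in[(115,274),(270,270),(282,535),(121,540)]]
print("bed",np.round(bed,4)); print("panel",np.round(pan,4))
c=np.mean(bed,0); v=(bed[0]+bed[1]-bed[2]-bed[3])/2; print("len",np.linalg.norm(v),"yaw",np.arctan2(v[1],v[0]),"c",c)
w=(bed[0]+bed[3]-bed[1]-bed[2])/2; print("wid",np.linalg.norm(w),np.arctan2(-w[0],w[1]))
print("panel c",np.mean(pan,0))
for n,a,b in[("bedBL",(422,131),(53,45)),("bedFL",(672,216),(66,449)),("panFL",(746,212),(121,540)),("panFR",(777,144),(282,535)),("panBR",(620,91),(270,270)),("stud",(516,42),(190,122))]:
    P,e=tri(S(*a),T(*b)); print(n,np.round(P,4),round(e,4))
yaw=np.arctan2(v[1],v[0])
st=onz("top",T(190,122),.071); print("stud by top",st,"pred",c+np.array([np.cos(yaw),np.sin(yaw),0])*.052)
a,b=onz("top",T(140,77),.0625),onz("top",T(243,168),.0625); print("wing",a,b,"q",-(np.arctan2(*(b-a)[1::-1])-yaw))
tip=onz("top",T(320,135),.0395);print("strap ang",-(np.arctan2(*(tip-st)[1::-1])-yaw)-np.pi/2)
E
python3 m1.py
```

```text
bed [[ 0.6807 -0.0024  0.015 ]
 [ 0.6827 -0.1317  0.015 ]
 [ 0.4839 -0.1363  0.015 ]
 [ 0.4805 -0.0072  0.015 ]]
panel [[ 0.5656 -0.0319  0.019 ]
 [ 0.5669 -0.1079  0.019 ]
 [ 0.4381 -0.1113  0.019 ]
 [ 0.4363 -0.0334  0.019 ]]
len 0.19954414621139402 yaw 0.023616089432679982 c [ 0.58196006 -0.06940342  0.015     ]
wid 0.12927106398283103 0.020857017469577802
panel c [ 0.5017188  -0.07113626  0.019     ]
bedBL [ 0.6801 -0.0028  0.012 ] 0.0025
bedFL [ 0.4813 -0.007   0.0177] 0.0019
panFL [ 0.4372 -0.0333  0.0187] 0.002
panFR [ 0.4402 -0.1113  0.014 ] 0.004
panBR [ 0.567  -0.1083  0.0148] 0.0009
stud [ 0.6338 -0.0674  0.0677] 0.0017
stud by top [ 0.63240285 -0.0675402   0.071     ] pred [ 0.63394556 -0.0681755   0.015     ]
wing [ 0.65587329 -0.04419226  0.0625    ] [ 0.61126994 -0.0929258   0.0625    ] q 2.335589134294142
strap ang 0.05273501358180499
```

Holder centre is (0.582,-0.069), yaw 0.022. The stud is at (0.633,-0.068), nut q≈2.33, strap≈0.05, and the panel is 28 mm short. I'll close the gripper and travel in first.

>>> carry_out(moves=[[-0.34, -0.21, 0.04, -0.286, 0], [-0.34, -0.21, 0.04, -0.286, 0], [-0.34, -0.21, 0.04, -0.286, 0], [-0.34, -0.21, 0.04, -0.286, 0], [-0.34, -0.21, 0.04, -0.286, 0], [-0.34, -0.21, 0.04, -0.286, 0], [-0.34, -0.21, 0.04, -0.286, 0], [-0.34, -0.21, 0.04, -0.286, 0]], force=40)

```text
clock: 0.9
tcp_pos: [0.449, 0.3601, 0.3645]
orientation: [0.037, -3.141, 0.0]
contact_force: [0.5, -0.1, -1.2]
grip_width: 0.0001
gripper_force: 0.0
```

```bash
cat >> h.py <<'E'
def rows(W,p=None,nd=4):
    "world TCP targets -> tool-frame shifts from the present pose"
    o=r.get_obs(); p=o["tcp_pos"] if p is None else p
    print(o["clock"],o["tcp_pos"],R.from_rotvec(o["orientation"]).as_matrix()[:,0].round(4),o["contact_force"].round(1),round(o["grip_width"],4))
    print(np.round(R.from_rotvec(o["orientation"]).inv().apply(np.atleast_2d(W)-p),nd).tolist())
E
python3 -c "
from h import *
rows([[.425,0.0,.32],[.42,-.08,.28]])"
```

```text
0.9 [0.44896518 0.36013137 0.36450559] [-9.997e-01 -2.340e-02  3.000e-04] [ 0.5 -0.1 -1.2] 0.0001
[[0.0324, -0.3595, 0.0446], [0.0392, -0.4393, 0.0846]]
```

>>> carry_out(moves=[[0.01, -0.05, 0.01, 0, 0], [0.02, -0.1, 0.02, 0, 0], [0.03, -0.2, 0.04, 0, 0], [0.04, -0.3, 0.06, 0, 0], [0.041, -0.44, 0.085, 0, 0], [0.041, -0.44, 0.085, 0, 0], [0.041, -0.44, 0.085, 0, 0], [0.041, -0.44, 0.085, 0, 0]])

```text
clock: 1.7
tcp_pos: [0.4179, -0.0308, 0.289]
orientation: [-0.037, 3.141, 0.0]
contact_force: [1.5, 0.2, 1.2]
grip_width: 0.0002
gripper_force: 0.0
```

>>> carry_out(moves=[[0, 0, 0, 0, 0], [0, 0, 0, 0, 0], [0, 0, 0, 0, 0], [0, 0, 0, 0, 0], [0, 0, 0, 0, 0], [0, 0, 0, 0, 0], [0, 0, 0, 0, 0], [0, 0, 0, 0, 0]])

```text
clock: 2.5
tcp_pos: [0.4185, -0.0288, 0.2893]
orientation: [-0.037, 3.141, 0.0]
contact_force: [0.0, 0.3, -0.4]
grip_width: -0.0001
gripper_force: 0.0
```

```bash
python3 -c "
from h import *
rows([[.418,-.08,.2],[.418,-.08,.182],[.47,-.0785,.182]])"
```

```text
2.5 [ 0.41848603 -0.0287933   0.28925395] [-9.997e-01 -2.370e-02 -1.000e-04] [ 0.   0.3 -0.4] -0.0001
[[0.0017, -0.0512, 0.0893], [0.0017, -0.0512, 0.1073], [-0.0503, -0.0509, 0.1073]]
```

>>> carry_out(moves=[[0.002, -0.03, 0.02, 0, 0], [0.002, -0.051, 0.05, 0, 0], [0.002, -0.051, 0.08, 0, 0], [0.002, -0.051, 0.095, 0, 0], [0.002, -0.051, 0.105, 0, 0], [0.002, -0.051, 0.107, 0, 0], [0.002, -0.051, 0.107, 0, 0], [0.002, -0.051, 0.107, 0, 0]])

```text
clock: 3.3
tcp_pos: [0.4181, -0.08, 0.1829]
orientation: [-0.037, 3.14, 0.0]
contact_force: [0.1, -0.4, 0.3]
grip_width: 0.0002
gripper_force: 0.0
```

Run:
```python
from h import *
rows([[.47,-.0785,.182]])
t=r.grab_frame("top")[:,:,::-1][222:342,300:420]; s=r.grab_frame("side")[:,:,::-1][190:310,280:440]
a=cv2.resize(t,(480,480),interpolation=2); b=cv2.resize(s,(320,240),interpolation=2)
im=np.zeros((480,800,3),np.uint8); im[:,:480]=a; im[:240,480:]=b; cv2.imwrite("pics/c2.png",im)
```

```text
3.3 [ 0.4180648  -0.07999493  0.18292981] [-0.9997 -0.0234 -0.0015] [ 0.1 -0.4  0.3] 0.0002
[[-0.052, 0.0003, 0.001]]
```

View pics/c2.png

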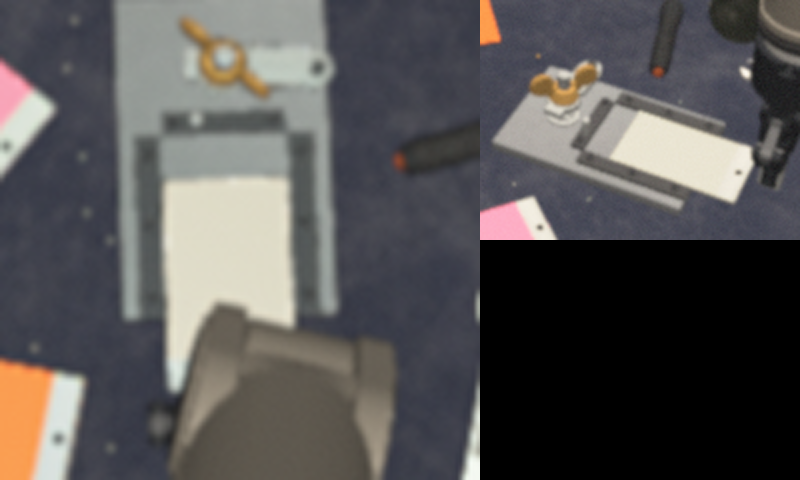

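The fingertips stand low, just in front of the panel's bare edge. Next is the push.

>>> carry_out(moves=[[-0.005, 0, 0.001, 0, 0], [-0.01, 0, 0.001, 0, 0], [-0.015, 0, 0.001, 0, 0], [-0.02, 0, 0.001, 0, 0], [-0.024, 0, 0.001, 0, 0], [-0.028, 0, 0.001, 0, 0], [-0.031, 0, 0.001, 0, 0], [-0.033, 0, 0.001, 0, 0]])

```text
clock: 4.2
tcp_pos: [0.4509, -0.0793, 0.1812]
orientation: [-0.037, 3.141, 0.0]
contact_force: [-0.7, -0.9, -0.4]
grip_width: -0.0001
gripper_force: 0.3
```

```bash
cat > pan.py <<'E'
from h import *
# panel back edge along the holder: profile between rails in the top view
im=cv2.cvtColor(r.grab_frame("top"),cv2.COLOR_RGB2HSV); raw=cv2.cvtColor(im,cv2.COLOR_HSV2RGB).astype(float)
yaw=.0225; e=np.array([np.cos(yaw),np.sin(yaw)]); f=np.array([-e[1],e[0]]); c=np.array([.582,-.0694])
xs=np.arange(-.04,.03,.001); prof=[]
for x in xs:
    v=[]
    for y in(.012,.018,.024,.030):
        p=c+e*x+f*y; u=pix("top",np.array([*p,.018])); v.append(cv2.getRectSubPix(raw.astype(np.float32),(1,1),(float(u[0]),float(u[1])))[0,0])
    prof.append(np.mean(v,0))
prof=np.array(prof); 
for x,q in list(zip(xs,prof))[::2]: print(round(x*1000),q.round().astype(int).tolist(),end=" ")
E
python3 pan.py; python3 -c "
from h import *
rows([[0,0,0]])"
```

```text
-40 [223, 219, 200] -38 [223, 219, 200] -36 [223, 219, 200] -34 [223, 219, 200] -32 [223, 219, 200] -30 [223, 219, 199] -28 [223, 219, 200] -26 [223, 219, 200] -24 [222, 218, 199] -22 [222, 218, 199] -20 [222, 218, 199] -18 [222, 218, 199] -16 [222, 218, 199] -14 [222, 218, 199] -12 [222, 218, 199] -10 [222, 218, 199] -8 [222, 218, 199] -6 [222, 218, 198] -4 [222, 218, 198] -2 [223, 219, 198] 0 [223, 218, 198] 2 [220, 215, 195] 4 [204, 201, 184] 6 [182, 182, 170] 8 [158, 161, 154] 10 [137, 142, 137] 12 [115, 120, 117] 14 [99, 104, 101] 16 [95, 99, 96] 18 [99, 103, 100] 20 [106, 112, 107] 22 [113, 118, 113] 24 [120, 124, 119] 26 [131, 136, 131] 28 [142, 148, 143] 4.25 [ 0.4511776  -0.07925104  0.18122157] [-9.997e-01 -2.330e-02 -5.000e-04] [ 0.6 -0.1 -0.4] -0.0002
[[0.4493, 0.0897, 0.181]]
```

>>> carry_out(moves=[[-0.0015, 0, 0, 0, 0], [-0.003, 0, 0, 0, 0], [-0.004, 0, 0, 0, 0], [-0.005, 0, 0, 0, 0], [-0.006, 0, 0, 0, 0], [-0.0065, 0, 0, 0, 0], [-0.0065, 0, 0, 0, 0], [-0.0065, 0, 0, 0, 0]])

```text
clock: 5.05
tcp_pos: [0.4567, -0.0791, 0.1811]
orientation: [0.036, -3.14, -0.0]
contact_force: [-2.8, -0.5, 1.6]
grip_width: 0.0003
gripper_force: 1.4
```

```bash
python3 pan.py; python3 -c "
from h import *
rows([[0,0,0]])"
```

```text
-40 [221, 217, 198] -38 [223, 219, 200] -36 [223, 219, 200] -34 [223, 219, 200] -32 [223, 219, 200] -30 [223, 219, 200] -28 [223, 219, 200] -26 [223, 219, 199] -24 [223, 219, 199] -22 [223, 219, 199] -20 [223, 219, 199] -18 [222, 218, 199] -16 [222, 218, 199] -14 [222, 218, 199] -12 [222, 218, 199] -10 [222, 218, 199] -8 [222, 218, 199] -6 [222, 218, 199] -4 [222, 218, 198] -2 [222, 218, 198] 0 [222, 218, 198] 2 [222, 218, 197] 4 [222, 219, 198] 6 [222, 218, 198] 8 [216, 211, 192] 10 [197, 192, 176] 12 [159, 157, 145] 14 [120, 121, 114] 16 [100, 103, 100] 18 [98, 103, 100] 20 [106, 111, 107] 22 [113, 118, 113] 24 [120, 124, 119] 26 [131, 135, 131] 28 [142, 148, 143] 5.1 [ 0.45668343 -0.07914698  0.18111404] [-0.9997 -0.0231  0.0011] [-3.1  0.3  1.8] 0.0001
[[0.4545, 0.0896, 0.1816]]
```

>>> carry_out(moves=[[-0.001, 0, 0, 0, 0], [-0.002, 0, 0, 0, 0], [-0.003, 0, 0, 0, 0], [-0.003, 0, 0, 0, 0], [-0.004, 0, 0, 0, 0], [-0.004, 0, 0, 0, 0], [-0.004, 0, 0, 0, 0], [-0.004, 0, 0, 0, 0]])

```text
clock: 5.9
tcp_pos: [0.458, -0.0792, 0.1805]
orientation: [0.035, -3.133, -0.001]
contact_force: [-10.5, 0.4, 7.5]
grip_width: 0.0
gripper_force: 5.5
```

The panel has stalled at 10 N with its edge at 12 mm, so it is home. I'll back off and plan the strap arc.

>>> carry_out(moves=[[0.008, 0, 0, 0, 0], [0.016, 0, 0, 0, 0], [0.016, 0, -0.02, 0, 0], [0.016, 0, -0.05, 0, 0], [0.01, 0, -0.08, 0, 0], [0, -0.01, -0.1, 0, 0], [-0.03, -0.02, -0.1, 0, 0], [-0.07, -0.03, -0.1, 0, 0]])

```text
clock: 6.7
tcp_pos: [0.5321, -0.1079, 0.2826]
orientation: [-0.036, 3.139, 0.001]
contact_force: [0.5, 0.4, 0.5]
grip_width: 0.0004
gripper_force: 0.0
```

```bash
cat > strap.py <<'E'
from h import *
yaw=.0225; e=np.array([np.cos(yaw),np.sin(yaw)]); f=np.array([-e[1],e[0]]); st=np.array([.6335,-.068])
def P(s,gap,z):
    d=-np.sin(s)*e-np.cos(s)*f; n=np.cos(s)*e-np.sin(s)*f
    return [*(st+.058*d+(.013+.011*abs(np.cos(s))+.0145*abs(np.sin(s))+gap)*n),z]
rows([P(0,.008,.28),P(0,.008,.207)])
z=.207; rows([P(s,0,z) for s in np.linspace(0.05,1.5,15)],np.array(P(0,.008,z)))
E
python3 strap.py; python3 pan.py
```

```text
6.7 [ 0.53212008 -0.1078819   0.2825546 ] [-0.9997 -0.023  -0.0027] [0.5 0.4 0.5] 0.0004
[[-0.1342, -0.0205, 0.0029], [-0.134, -0.0205, 0.0759]]
6.7 [ 0.53212008 -0.1078819   0.2825546 ] [-0.9997 -0.023  -0.0027] [0.5 0.4 0.5] 0.0004
[[0.0102, -0.0012, -0.0], [0.0151, -0.0033, -0.0], [0.0203, -0.005, -0.0001], [0.0259, -0.0063, -0.0001], [0.0318, -0.007, -0.0001], [0.0378, -0.0071, -0.0001], [0.0441, -0.0064, -0.0001], [0.0504, -0.0051, -0.0001], [0.0567, -0.003, -0.0002], [0.0629, -0.0001, -0.0002], [0.0689, 0.0036, -0.0002], [0.0745, 0.0081, -0.0002], [0.0795, 0.0133, -0.0002], [0.084, 0.0192, -0.0002], [0.0878, 0.0258, -0.0002]]
-40 [178, 174, 161] -38 [179, 175, 161] -36 [179, 175, 161] -34 [177, 173, 159] -32 [175, 171, 157] -30 [173, 169, 155] -28 [173, 170, 155] -26 [180, 177, 161] -24 [191, 187, 169] -22 [202, 197, 179] -20 [212, 207, 188] -18 [218, 213, 193] -16 [220, 215, 195] -14 [221, 216, 196] -12 [221, 216, 196] -10 [221, 216, 196] -8 [221, 216, 196] -6 [220, 216, 196] -4 [220, 215, 195] -2 [220, 215, 195] 0 [220, 215, 195] 2 [220, 215, 195] 4 [220, 216, 195] 6 [220, 215, 195] 8 [214, 209, 190] 10 [196, 191, 175] 12 [159, 157, 145] 14 [120, 120, 114] 16 [99, 102, 99] 18 [97, 101, 99] 20 [105, 109, 106] 22 [112, 116, 112] 24 [118, 123, 118] 26 [129, 134, 129] 28 [140, 146, 141]
```

>>> carry_out(moves=[[-0.05, -0.01, 0, 0, 0], [-0.1, -0.02, 0, 0, 0], [-0.134, -0.0205, 0, 0, 0], [-0.134, -0.0205, 0, 0, 0], [-0.134, -0.0205, 0.03, 0, 0], [-0.134, -0.0205, 0.06, 0, 0], [-0.134, -0.0205, 0.0785, 0, 0], [-0.134, -0.0205, 0.0785, 0, 0]])

```text
clock: 7.55
tcp_pos: [0.6646, -0.1244, 0.1998]
orientation: [0.037, -3.136, -0.001]
contact_force: [0.2, 0.3, 0.6]
grip_width: 0.0002
gripper_force: 0.0
```

>>> carry_out(moves=[[0.008, -0.001, 0, 0, 0], [0.0135, -0.0025, 0, 0, 0], [0.02, -0.005, 0, 0, 0], [0.026, -0.006, 0, 0, 0], [0.032, -0.007, 0, 0, 0], [0.038, -0.007, 0, 0, 0], [0.044, -0.0065, 0, 0, 0], [0.05, -0.005, 0, 0, 0]])

```text
clock: 8.35
tcp_pos: [0.6159, -0.131, 0.2027]
orientation: [-0.036, 3.141, -0.0]
contact_force: [0.5, 0.1, -0.0]
grip_width: -0.0
gripper_force: 0.3
```

>>> carry_out(moves=[[0.006, 0.002, 0, 0, 0], [0.0125, 0.005, 0, 0, 0], [0.0185, 0.0085, 0, 0, 0], [0.024, 0.013, 0, 0, 0], [0.029, 0.018, 0, 0, 0], [0.0335, 0.024, 0, 0, 0], [0.0375, 0.031, 0, 0, 0], [0.0375, 0.031, 0, 0, 0]])

```text
clock: 9.15
tcp_pos: [0.5776, -0.0993, 0.2026]
orientation: [0.039, -3.14, -0.002]
contact_force: [-0.0, 0.3, 0.0]
grip_width: 0.0
gripper_force: 0.0
```

Run:
```python
from h import *
rows([[.633,-.068,.3]])
t=r.grab_frame("top")[:,:,::-1][212:332,300:420]; s=r.grab_frame("side")[:,:,::-1][200:300,280:440]
a=cv2.resize(t,(480,480),interpolation=2); b=cv2.resize(s,(320,200),interpolation=2)
im=np.zeros((480,800,3),np.uint8); im[:,:480]=a; im[:200,480:]=b; cv2.imwrite("pics/c3.png",im)
```

```text
9.15 [ 0.57764457 -0.09929498  0.20258233] [-9.997e-01 -2.490e-02  9.000e-04] [-0.   0.3  0. ] 0.0
[[-0.056, 0.03, -0.0974]]
```

View pics/c3.png

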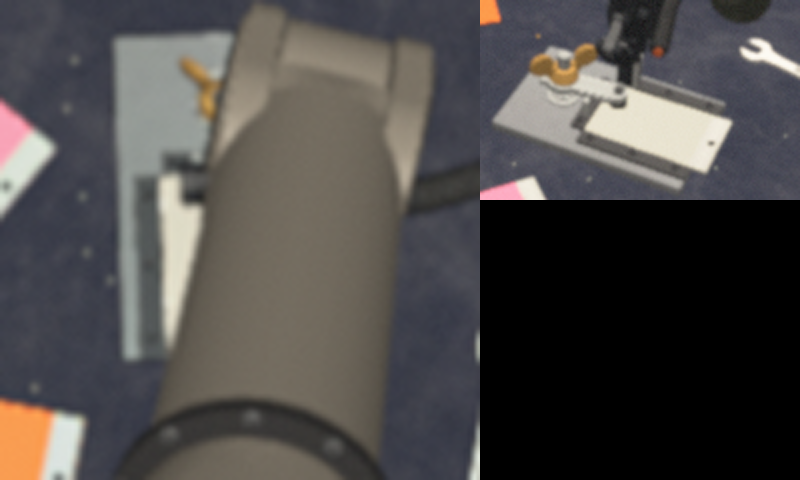

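The strap has followed to nearly pointing forward. I'll push on to the pin.

>>> carry_out(moves=[[0, 0.0015, 0, 0, 0], [0, 0.003, 0, 0, 0], [0, 0.0045, 0, 0, 0], [0, 0.006, 0, 0, 0], [0, 0.0065, 0, 0, 0], [0, 0.0065, 0, 0, 0], [0, 0.0065, 0, 0, 0], [0, 0.0065, 0, 0, 0]])

```text
clock: 10.05
tcp_pos: [0.5781, -0.0943, 0.2027]
orientation: [-0.036, 3.141, 0.0]
contact_force: [-0.2, -0.4, 0.1]
grip_width: -0.0002
gripper_force: 0.1
```

>>> carry_out(moves=[[0, 0.0015, 0, 0, 0], [0, 0.003, 0, 0, 0], [0, 0.0045, 0, 0, 0], [0, 0.006, 0, 0, 0], [0, 0.0065, 0, 0, 0], [0, 0.0065, 0, 0, 0], [0, 0.0065, 0, 0, 0], [0, 0.0065, 0, 0, 0]])

```text
clock: 10.85
tcp_pos: [0.5776, -0.0909, 0.2028]
orientation: [-0.032, 3.141, -0.006]
contact_force: [-0.6, -8.5, -1.4]
grip_width: -0.0002
gripper_force: 4.1
```

The strap is on its pin (8.5 N, stalled). I'll retreat, lift and plan the nut orbit.

>>> carry_out(moves=[[0, -0.01, 0, 0, 0], [0, -0.02, 0, 0, 0], [0, -0.02, -0.02, 0, 0], [0, -0.02, -0.05, 0, 0], [0, -0.02, -0.08, 0, 0], [0, -0.02, -0.08, 0, 0], [0, -0.02, -0.08, 0, 0], [0, -0.02, -0.08, 0, 0]])

```text
clock: 11.65
tcp_pos: [0.5779, -0.1076, 0.2818]
orientation: [0.037, -3.14, -0.001]
contact_force: [0.4, -0.2, -0.3]
grip_width: 0.0
gripper_force: 0.0
```

```bash
cat > nut.py <<'E'
from h import *
yaw=.0225; e=np.array([np.cos(yaw),np.sin(yaw)]); f=np.array([-e[1],e[0]]); st=np.array([.6335,-.068])
def P(q,gap=0.,ra=.025,turn=0,zo=-.001):
    a=-q+turn*np.pi; w=np.cos(a)*e+np.sin(a)*f; n=-np.sin(a)*e+np.cos(a)*f
    h=.011*abs(n@e)+.0095*abs(n@f)
    return np.array([*(st+ra*w+(.0035+h+gap)*n),.0637-.00064*q+zo+.173])
def path(qs,start,**k):
    p=start
    for i in range(0,len(qs),8):
        W=[P(q,**k) for q in qs[i:i+8]]; print("q",qs[i:i+8].round(2)); rows(W,p); p=W[-1]
if __name__=="__main__":
    A=P(2.3,.007); rows([A+[0,0,.05],A]); print("pre",A)
    path(np.linspace(2.1,12.0,40),A)
    t=r.grab_frame("top")[:,:,::-1][212:332,300:420]; s=r.grab_frame("side")[:,:,::-1][200:300,280:440]
    a=cv2.resize(t,(480,480),interpolation=2); b=cv2.resize(s,(320,200),interpolation=2)
    im=np.zeros((480,800,3),np.uint8); im[:,:480]=a; im[:200,480:]=b; cv2.imwrite("pics/c4.png",im)
E
python3 nut.py
```

```text
11.65 [ 0.57788357 -0.10764935  0.28178628] [-0.9997 -0.0235  0.0016] [ 0.4 -0.2 -0.3] 0.0
[[-0.0585, 0.003, -0.0025], [-0.0586, 0.003, 0.0475]]
pre [ 0.63630402 -0.10326695  0.234228  ]
q [2.1  2.35 2.61 2.86 3.12 3.37 3.62 3.88]
11.65 [ 0.57788357 -0.10764935  0.28178628] [-0.9997 -0.0235  0.0016] [ 0.4 -0.2 -0.3] 0.0
[[-0.0007, 0.0048, -0.0001], [0.0069, 0.0049, 0.0], [0.0147, 0.0077, 0.0002], [0.0217, 0.0134, 0.0004], [0.0266, 0.0214, 0.0006], [0.0298, 0.0261, 0.0007], [0.032, 0.0318, 0.0009], [0.0325, 0.0388, 0.0011]]
q [4.13 4.38 4.64 4.89 5.15 5.4  5.65 5.91]
11.65 [ 0.57788357 -0.10764935  0.28178628] [-0.9997 -0.0235  0.0016] [ 0.4 -0.2 -0.3] 0.0
[[-0.0019, 0.0076, 0.0002], [-0.0065, 0.0147, 0.0003], [-0.0136, 0.0203, 0.0005], [-0.0193, 0.024, 0.0006], [-0.0252, 0.0265, 0.0008], [-0.0325, 0.0273, 0.0009], [-0.0404, 0.0255, 0.0011], [-0.0478, 0.0209, 0.0012]]
q [6.16 6.42 6.67 6.92 7.18 7.43 7.68 7.94]
11.65 [ 0.57788357 -0.10764935  0.28178628] [-0.9997 -0.0235  0.0016] [ 0.4 -0.2 -0.3] 0.0
[[-0.0058, -0.0072, 0.0001], [-0.0094, -0.0135, 0.0003], [-0.0121, -0.0186, 0.0005], [-0.0133, -0.0252, 0.0006], [-0.0124, -0.0326, 0.0008], [-0.0089, -0.04, 0.0009], [-0.0026, -0.0464, 0.0011], [0.0042, -0.0506, 0.0013]]
q [8.19 8.45 8.7  8.95 9.21 9.46 9.72 9.97]
11.65 [ 0.57788357 -0.10764935  0.28178628] [-0.9997 -0.0235  0.0016] [ 0.4 -0.2 -0.3] 0.0
[[0.0053, -0.003, 0.0002], [0.0122, -0.0045, 0.0003], [0.0199, -0.0038, 0.0005], [0.0277, -0.0002, 0.0007], [0.0342, 0.0061, 0.0009], [0.0386, 0.0138, 0.001], [0.0415, 0.0183, 0.0012], [0.0434, 0.0244, 0.0014]]
q [10.22 10.48 10.73 10.98 11.24 11.49 11.75 12.  ]
11.65 [ 0.57788357 -0.10764935  0.28178628] [-0.9997 -0.0235  0.0016] [ 0.4 -0.2 -0.3] 0.0
[[-0.0, 0.0072, 0.0002], [-0.0026, 0.0148, 0.0003], [-0.0078, 0.0216, 0.0005], [-0.0155, 0.0267, 0.0006], [-0.0204, 0.0301, 0.0008], [-0.0267, 0.0323, 0.001], [-0.0343, 0.0324, 0.0011], [-0.0421, 0.0299, 0.0013]]
```

View pics/c4.png

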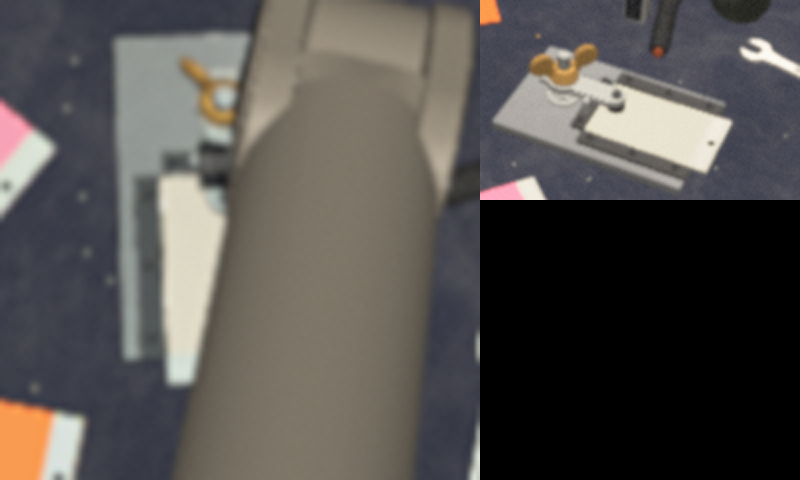

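The strap lies over the panel (side tip at (617,97)), the panel is home and the nut unmoved. I'll go to the pre-push position at its right.

>>> carry_out(moves=[[-0.03, 0, 0, 0, 0], [-0.0585, 0.003, 0, 0, 0], [-0.0585, 0.003, 0, 0, 0], [-0.0585, 0.003, 0.015, 0, 0], [-0.0585, 0.003, 0.035, 0, 0], [-0.0585, 0.003, 0.0475, 0, 0], [-0.0585, 0.003, 0.0475, 0, 0], [-0.0585, 0.003, 0.0475, 0, 0]])

```text
clock: 12.55
tcp_pos: [0.6362, -0.1037, 0.2348]
orientation: [0.036, -3.14, 0.0]
contact_force: [1.0, -0.6, 0.4]
grip_width: 0.0002
gripper_force: 0.0
```

>>> carry_out(moves=[[-0.0007, 0.0048, 0, 0, 0], [0.007, 0.005, 0, 0, 0], [0.0147, 0.0077, 0, 0, 0], [0.0217, 0.0134, 0.0004, 0, 0], [0.0266, 0.0214, 0.0006, 0, 0], [0.03, 0.026, 0.0007, 0, 0], [0.032, 0.032, 0.001, 0, 0], [0.0325, 0.039, 0.001, 0, 0]])

```text
clock: 13.35
tcp_pos: [0.6029, -0.0648, 0.2341]
orientation: [0.036, -3.141, 0.0]
contact_force: [-1.1, -1.2, -1.3]
grip_width: -0.0003
gripper_force: 0.4
```

Run:
```python
from nut import *
print(P(3.88)); rows([P(3.88)])
t=r.grab_frame("top")[:,:,::-1][212:292,310:390]; s=r.grab_frame("side")[:,:,::-1][220:280,290:370]
im=np.zeros((480,800,3),np.uint8); im[:400,:400]=cv2.resize(t,(400,400),interpolation=2); im[:300,400:]=cv2.resize(s,(400,300),interpolation=2); cv2.imwrite("pics/c5.png",im)
```

```text
[ 0.60287014 -0.06512049  0.2332168 ]
13.35 [ 0.60293909 -0.06482609  0.23408336] [-9.997e-01 -2.300e-02  7.000e-04] [-1.1 -1.2 -1.3] -0.0003
[[0.0001, -0.0003, 0.0009]]
```

View pics/c5.png

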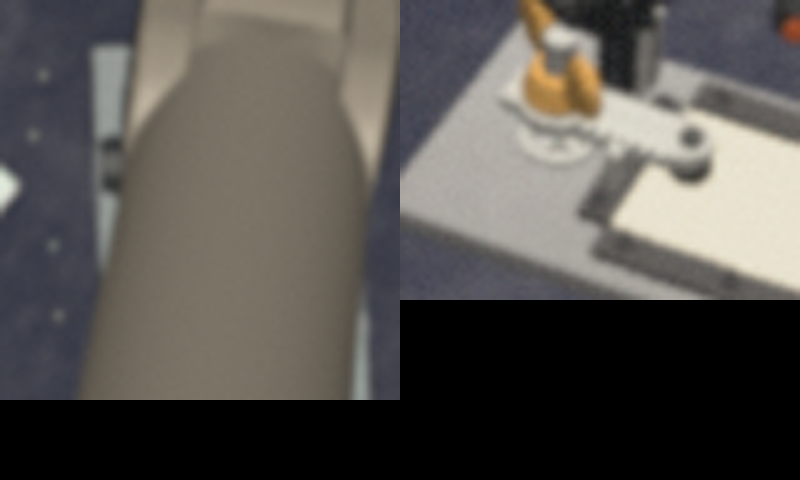

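The nut turns: the near wing has swung to front-left, with the fingers behind it. I'll continue the orbit.

>>> carry_out(moves=[[-0.002, 0.0075, 0.001, 0, 0], [-0.0065, 0.0145, 0.001, 0, 0], [-0.0135, 0.02, 0.001, 0, 0], [-0.019, 0.024, 0.001, 0, 0], [-0.025, 0.0265, 0.0015, 0, 0], [-0.0325, 0.027, 0.0015, 0, 0], [-0.0405, 0.0255, 0.0015, 0, 0], [-0.048, 0.021, 0.002, 0, 0]])

```text
clock: 14.25
tcp_pos: [0.6517, -0.0428, 0.2322]
orientation: [-0.038, 3.141, 0.001]
contact_force: [-1.5, 0.3, -0.1]
grip_width: 0.0
gripper_force: 0.5
```

>>> carry_out(moves=[[-0.006, -0.007, 0, 0, 0], [-0.0095, -0.0135, 0.0003, 0, 0], [-0.012, -0.0185, 0.0005, 0, 0], [-0.0135, -0.025, 0.0006, 0, 0], [-0.0125, -0.0325, 0.0008, 0, 0], [-0.009, -0.04, 0.001, 0, 0], [-0.0025, -0.0465, 0.001, 0, 0], [0.004, -0.0505, 0.0013, 0, 0]])

```text
clock: 15.05
tcp_pos: [0.6473, -0.0949, 0.231]
orientation: [-0.035, 3.141, -0.001]
contact_force: [1.2, 0.2, 0.1]
grip_width: -0.0003
gripper_force: 0.5
```

Run:
```python
from nut import *
rows([P(7.94)])
s=r.grab_frame("side")[:,:,::-1][210:290,285:395]
cv2.imwrite("pics/c6.png",cv2.resize(s,(660,480),interpolation=2))
```

```text
15.05 [ 0.64726053 -0.09493592  0.23102192] [-9.998e-01 -2.210e-02 -1.000e-04] [1.2 0.2 0.1] -0.0003
[[0.0001, 0.001, 0.0004]]
```

View pics/c6.png

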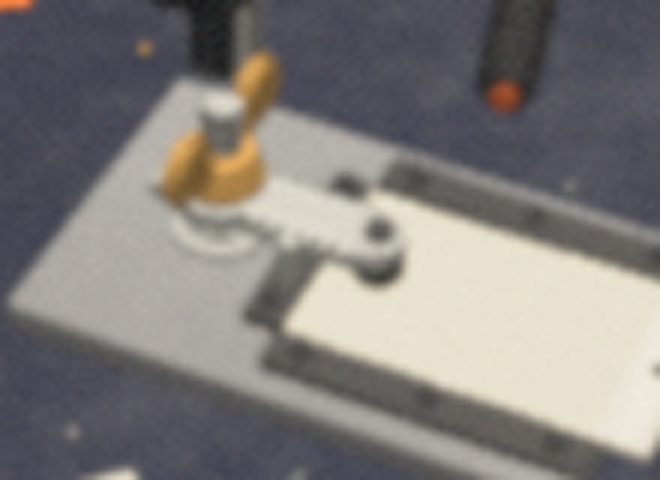

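The wing is still being pushed along by the fingers (q≈8), and the foot is nearly on the panel. I'll continue.

>>> carry_out(moves=[[0.0055, -0.002, 0.0003, 0, 0], [0.0125, -0.0035, 0.0005, 0, 0], [0.02, -0.003, 0.0008, 0, 0], [0.028, 0.001, 0.001, 0, 0], [0.0345, 0.007, 0.001, 0, 0], [0.039, 0.0145, 0.0013, 0, 0], [0.0415, 0.019, 0.0015, 0, 0], [0.0435, 0.025, 0.0016, 0, 0]])

```text
clock: 15.9
tcp_pos: [0.6036, -0.0692, 0.2292]
orientation: [0.037, -3.141, 0.0]
contact_force: [-0.7, -0.5, 0.1]
grip_width: -0.0001
gripper_force: 0.5
```

>>> carry_out(moves=[[0, 0.007, 0.0002, 0, 0], [-0.0025, 0.015, 0.0003, 0, 0], [-0.008, 0.0215, 0.0005, 0, 0], [-0.012, 0.0245, 0.0006, 0, 0], [-0.0155, 0.0268, 0.0006, 0, 0], [-0.0205, 0.03, 0.0008, 0, 0], [-0.0267, 0.0323, 0.001, 0, 0], [-0.03, 0.0325, 0.001, 0, 0]])

```text
clock: 16.7
tcp_pos: [0.6338, -0.036, 0.2282]
orientation: [-0.037, 3.141, 0.001]
contact_force: [-1.8, -0.7, 0.3]
grip_width: -0.0
gripper_force: 0.6
```

Run:
```python
from nut import *
rows([P(q) for q in (11.49,11.7,11.9,12.05,12.2)])
```

```text
16.7 [ 0.63383144 -0.03598593  0.22822433] [-9.997e-01 -2.370e-02 -1.000e-04] [-1.8 -0.7  0.3] -0.0
[[0.0048, -0.0016, -0.0001], [-0.0014, -0.0013, 0.0], [-0.0076, -0.0026, 0.0001], [-0.0122, -0.0047, 0.0002], [-0.0164, -0.0078, 0.0003]]
```

>>> carry_out(moves=[[-0.003, -0.0015, 0, 0, 0], [-0.0055, -0.002, 0, 0, 0], [-0.0075, -0.0025, 0, 0, 0], [-0.0095, -0.0035, 0, 0, 0], [-0.011, -0.004, 0, 0, 0], [-0.0122, -0.0047, 0, 0, 0], [-0.0122, -0.0047, 0, 0, 0], [-0.0122, -0.0047, 0, 0, 0]])

```text
clock: 17.5
tcp_pos: [0.6443, -0.0401, 0.2278]
orientation: [0.037, -3.137, -0.003]
contact_force: [-7.0, 3.5, 1.8]
grip_width: 0.0001
gripper_force: 3.2
```

>>> carry_out(moves=[[-0.001, -0.0007, 0, 0, 0], [-0.002, -0.0015, 0, 0, 0], [-0.003, -0.002, 0, 0, 0], [-0.003, -0.002, 0, 0, 0], [-0.003, -0.002, 0, 0, 0], [-0.003, -0.002, 0, 0, 0], [-0.003, -0.002, 0, 0, 0], [-0.003, -0.002, 0, 0, 0]])

```text
clock: 18.3
tcp_pos: [0.646, -0.0406, 0.2273]
orientation: [0.039, -3.133, -0.006]
contact_force: [-12.7, 6.0, 5.2]
grip_width: -0.0
gripper_force: 6.3
```

The force doubles with almost no motion, so the nut is against its stop. I'll retreat up and clear, and check.

>>> carry_out(moves=[[0.006, 0.008, 0, 0, 0], [0.01, 0.016, 0, 0, 0], [0.01, 0.018, -0.02, 0, 0], [0.01, 0.018, -0.06, 0, 0], [0.01, 0.018, -0.1, 0, 0], [0.02, 0.05, -0.12, 0, 0], [0.03, 0.1, -0.12, 0, 0], [0.05, 0.15, -0.12, 0, 0]])

```text
clock: 19.1
tcp_pos: [0.5977, 0.1028, 0.3501]
orientation: [-0.034, 3.136, 0.002]
contact_force: [0.5, 1.4, -0.9]
grip_width: -0.0001
gripper_force: 0.0
```

>>> carry_out(moves=[[0.01, 0.05, 0, 0, 0], [0.02, 0.1, 0, 0, 0], [0.03, 0.15, 0, 0, 0], [0.04, 0.2, 0, 0, 0], [0.04, 0.2, 0, 0, 0], [0.04, 0.2, 0, 0, 0], [0.04, 0.2, 0, 0, 0], [0.04, 0.2, 0, 0, 0]])

```text
clock: 19.9
tcp_pos: [0.5532, 0.2984, 0.3486]
orientation: [-0.031, 3.141, -0.001]
contact_force: [-0.8, -1.0, -0.5]
grip_width: -0.0002
gripper_force: 0.0
```

```bash
python3 - <<'E'
from nut import *
rows([P(12)])
t=r.grab_frame("top")[:,:,::-1][212:312,310:400]; s=r.grab_frame("side")[:,:,::-1][220:280,290:370]
im=np.zeros((500,800,3),np.uint8); im[:500,:450]=cv2.resize(t,(450,500),interpolation=2); im[:262,450:]=cv2.resize(s,(350,262),interpolation=2); cv2.imwrite("pics/c7.png",im)
E
python3 pan.py
```

```text
19.9 [0.55323512 0.29835128 0.34855602] [-9.998e-01 -1.990e-02 -9.000e-04] [-0.8 -1.  -0.5] -0.0002
[[-0.0845, -0.3397, 0.1208]]
-40 [221, 216, 196] -38 [221, 216, 196] -36 [221, 216, 196] -34 [220, 215, 195] -32 [220, 216, 196] -30 [220, 216, 196] -28 [220, 216, 195] -26 [220, 215, 195] -24 [220, 215, 195] -22 [220, 215, 195] -20 [220, 215, 195] -18 [220, 215, 195] -16 [220, 215, 195] -14 [220, 215, 195] -12 [219, 214, 194] -10 [218, 213, 194] -8 [217, 212, 193] -6 [216, 211, 192] -4 [214, 210, 191] -2 [212, 207, 189] 0 [209, 205, 187] 2 [207, 203, 184] 4 [207, 202, 184] 6 [207, 202, 184] 8 [201, 196, 179] 10 [185, 181, 166] 12 [153, 152, 140] 14 [122, 123, 117] 16 [107, 110, 106] 18 [106, 111, 108] 20 [115, 120, 116] 22 [122, 127, 122] 24 [128, 132, 127] 26 [135, 140, 134] 28 [143, 149, 143]
```

View pics/c7.png

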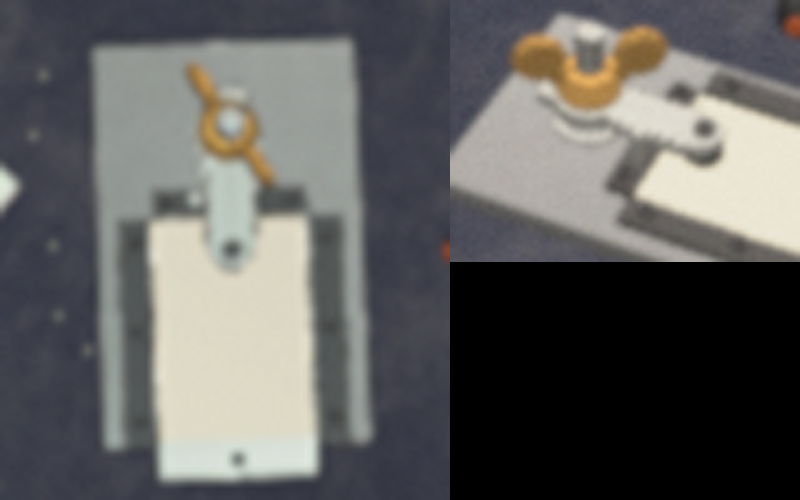

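The wings run (193,70)–(270,182), a 33° angle that matches q=12.0 (32.5°). The strap points straight forward against the pin at (195,200), and the panel touches the stop. I'll hand it in.

```bash
python3 -c "
from bench import r
print(r.hand_in())"
```

```text
the job is handed in; nothing more can be done
None
```

The job is handed in with the panel home against the back stop, the strap on its pin and the wing nut at its stop (q ≈ 12); the images and push forces agree, but no verdict came back and I could not measure the foot's force on the panel directly.

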